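Wedge a self-closing parts-locker lid open and take out the bracket

ROBOT

A 6-joint arm with a two-finger parallel gripper is mounted at the origin on the work surface. World frame = base frame: x ahead of the robot, y to its left, z up, the work surface at z = 0. Lengths are in m, angles in rad, forces in N, time in s.
With the tool pointing down it reaches from about 0.3 to 0.775 m from the base axis. Payload 14.6 kg.
Tool frame: the origin (TCP) lies midway between the tips of the shut fingers; the grasp point (between the pads) lies 19 mm behind it (grasp_offset is the distance from the TCP to the grasp point, in m); z points along the fingers, y is the line along which they close (so a half turn about z gives the same grasp; the last joint's range is limited). The gripper opens to 94 mm and grips with 3 to 60 N. Pads are 16 mm wide; open, the fingers measure 119 mm over their backs; the gripper's body (75 mm by 177 mm) begins 78 mm behind the grasp point.
Start: joints at [-1.265, 0.3, 1.521, -0, 1.321, -0.067], TCP at [0.2, -0.512, 0.205] pointing down, gripper open.
Joint ranges: [-3.03, 3.03], [-0.79, 2.21], [0.23, 2.52], [-1.04, 4.18], [0, 3.07], [-2.55, 2.55]. Speed limits (rad/s): [2.22, 2.22, 2.57, 3.14, 3.14, 3.14].

INTERFACE

Orientations are given as [roll, pitch, yaw] about the fixed x, y, z axes, in that order (R = Rz(yaw) Ry(pitch) Rx(roll)).
In Python, from station import * gives the robot as it stands. The module is installed in compiled form; this text tells all that it offers.
- The arm moves only by the tool send_rows, never from a script. Its argument "rows" is a list of rows, each an object of numbers: "dx", "dy", "dz": the shift along the tool's x, y, z in mm; "roll": the turn about the tool's z in degrees; "jaw": the closure, from -1 (fully open) to 1 (shut). In form: [{"dx": .., "dy": .., "dz": .., "roll": .., "jaw": ..}, ...]. A call has 1 to 12 rows; each row shifts and turns the commanded pose from where the row before left it, along the tool's axes as they then stand; what a row does not reach is not made up. A row lasts 1/12 s, in which the tool goes at most 41.7 mm and 7.16 degrees, less where a joint would pass 70% of its speed; a pose out of reach is approached as far as the arm can. A call is refused whole if a number of a shift passes 41.7 or a number of a turn 7.16, either way. A call with a gripper value outside its range is refused whole. The fingers move at their own pace and stop on an object; "force" is the grip in N (left out, the last holds). Time passes only in rows, so rows that do not move let the fingers close. It gives the time, the measured TCP pose, the force, the opening and the grip force at its end, in the units of the state.
- get_obs(): the state, without advancing time (a new reading comes with each control period).
- camera(name): name is "scene" or "side" or "wrist"; returns a dict with "frame" (480x640x3 uint8, red, green, blue), "z_map" (480x640 float32, m along the optical axis (not along the pixel's ray), 0 where there is no reading), "camera_matrix" (3x3 intrinsics, pixels), "rvec" (rotation vector, rad) and "tvec" (3), from world to camera coordinates, as OpenCV has them. Camera axes: x right, y down, z forward; pixel columns grow to the right and rows downward; lengths in m; the calibration is good to about 2 mm. A picture is of the moment at which its call begins.
- hand_in(): hands the job in; it is judged then, once.
The state is a dict: "time_s": time; "qpos": joint angles; "joint_vel": joint speeds; "tau": joint torques, N m; "ee_pos": TCP position; "eef_rot": TCP orientation; "force": force on the tool from outside, world axes, zero at the start; "moment": the same for the moment, N m; "grip_width": finger opening in m; "grip_force": force on a finger pad.
Only numpy, scipy, OpenCV 4.12 (cv2) and the standard library are available. Lean on these libraries where they do the work, as an engineer would, in place of code of your own. Each camera call takes 0.05 s, during which the arm holds its last target. There are 200 camera calls.

TASK

The lid of the grey parts locker springs shut by itself: push the wooden wedge nose first along the table under the roller at the lid's side until the roller sits up on the wedge's flat top, so that the lid stays wide open with your hand off it. Then reach in, take out the ribbed metal bracket, leaving the round pulley in the locker, and set it down gently, base down, in the low open cardboard carton beside the locker. Leave the lid propped open on the wedge, and do not disturb the screwdriver or the jar.

Things in the scene. Friction and masses are not known exactly. Their poses are not given: they have to be found in the camera images.
- locker: Shallow grey sheet-steel box, fixed to the table, 200 (x) x 210 (y) x 55 mm high, walls and floor 5 mm, inner floor 5 mm above its origin. Origin: centre of its underside, on the table; z up. Its -x face looks roughly to the robot (yaw up to 0.15 rad). Its lid is hinged along the +y top edge; the free edge of the lid is at the -y side. The table is clear along its -x face.
- lid (a joint): Opening angle of the locker's lid (rad): 0 shut, stop at 1.4. The aluminium lid plate, 200 x 210 x 4 mm, lies on the rim (underside at z = 55 mm) and swings up about the locker's +y top edge. Spring and weight shut it with about 0.35 N m at every angle. With the roller on the wedge's flat top it stands at about 1.1 rad.
- lid_hinge (a point): Middle of the lid's hinge axis: the locker's +y top edge, 55 mm above the table. The axis runs along the locker's x.
- roller_mid (a point): Middle of a free-turning steel roller, 24 mm in diameter and 75 mm long, that sticks out from the lid past the locker's -x face, its axis along the locker's x. The axis is 75 mm from the hinge axis; shut, it is 55 mm above the table (underside 43 mm). The roller covers 10 to 85 mm out from the locker's -x face; its middle is 47.5 mm out.
- wedge_mid (a point): Loose wooden wedge on the table, 225 mm long (its y), 50 mm wide (x), 110 mm high, 0.4 kg. Point: middle of its tall block, 55 mm up. Flat top from y = -15 to +15 mm, then a 44 degree ramp down to the 18 mm high nose at y = +110. At the start +y (nose) lies within 0.45 rad of the locker's +y. Can be gripped across its width at the top, but the opening lid later comes in the way there.
- wedge_plate (a point): Middle of the rear face of the wedge's upright push plate, 22.5 mm up, 115 mm behind (-y of) the wedge's middle point; axes as the wedge's. The plate is 70 mm wide, 45 mm high, 12 mm thick, at the end of a low tail 30 mm wide and 22 mm high. Pushing the wedge all the way in under the roller takes some 10 to 15 N.
- bracket_mid (a point): Loose cast aluminium bracket on the locker's floor near the lid's free (-y) side: an upside-down T, base plate 60 (x) x 90 (y) x 8 mm, with an upright rib 20 mm thick (x), 90 mm long (y), its top 43 mm above the underside. 0.26 kg. Point: its centre, 21.5 mm above its underside; z up. The rib runs roughly along the locker's y.
- pulley: Loose dark steel pulley disc, 60 mm in diameter, 20 mm high with a hole, lying in the locker near the hinge. Stays there. Origin: centre of its underside.
- carton: Low open cardboard carton for finished parts, fixed to the table, to the right of (-y from) the locker: 150 (x) x 180 (y) x 65 mm high, walls and floor 5 mm; its thin flaps lean outward from the outside walls. Origin: centre of its underside; z up.
- screwdriver: Loose screwdriver lying on the table to the left of the locker; leave it alone. Origin near its middle.
- jar: Closed jar, 64 mm in diameter, 90 mm high, standing beyond the locker; leave it alone. Origin: centre of its underside.
There are look-alikes about, which are no part of the job. Several things look just like the part that bears wedge_mid: the one meant starts farthest to the robot's right.

How it is judged:
By the outcome, as a careful person would: the job done as asked, in the order asked, and still so for the second after the job is handed in, with the robot touching nothing.
It also fails if it takes over 72 s, if anything falls off the work surface, if the arm or the gripper's body presses on something with over 40 N, if the wrist force passes 120 N, or if a joint passes its speed limit or range.

## Working session

There is one attempt and no reset: what is moved stays moved. The work goes in short steps, Python scripts to look and compute and a tool call to move; the robot and the scene stay as the last step left them, time stands still between calls to the robot, and variables do not carry over. Pictures are saved under pics/ and viewed, at most 10 in all, crops included, and the job is handed in when it is done.

Besides the shell and the picture viewer there is one more tool, called after ">>>" as name([rows], argument=value, ...), one row to a line, values as JSON. send_rows: Moves the arm, as the interface text tells. Its arguments: {"type":"object","properties":{"rows":{"type":"array"},"force":{"type":"number"}},"required":["rows"]}

```bash
mkdir -p pics
cat > h.py <<'E'
from station import *
import numpy as np, cv2
def cam(n):
    c=camera(n); R=cv2.Rodrigues(np.array(c["rvec"],float))[0]; t=np.array(c["tvec"],float).ravel(); K=np.array(c["camera_matrix"])
    return c["frame"],c["z_map"],K,R,t
def cloud(z,K,R,t):
    v,u=np.mgrid[:480,:640]
    P=np.stack([(u-K[0,2])/K[0,0]*z,(v-K[1,2])/K[1,1]*z,z],-1)
    W=(P-t)@R; W[z<=0]=np.nan
    return W
def save(n,f): cv2.imwrite("pics/"+n,f[:,:,::-1])
E
python3 - <<'E'
from h import *
for n in ("scene","side"):
    f,z,K,R,t=cam(n); np.savez("/tmp/"+n,f=f,z=z,K=K,R=R,t=t); save(n+"0.png",f); print(n,-R.T@t,R[2])
o=get_obs(); print(o)
E
```

```text
scene [1.21510965 0.22406598 0.7434776 ] [-0.66530489 -0.18090812 -0.72432152]
side [0.41869808 0.63440798 0.70549342] [ 0.17695417 -0.65972653 -0.73037533]
{'time_s': 0.1, 'qpos': array([-1.26458721e+00,  3.00392515e-01,  1.52148240e+00, -1.16186185e-06,
        1.32069104e+00, -6.66052511e-02]), 'joint_vel': array([ 0.00206808, -0.00017859, -0.0017032 ,  0.00133293,  0.00106122,
       -0.00106063]), 'tau': array([ 2.84008805e-03, -5.32633531e+01, -3.53282726e+01,  7.10156746e-02,
        2.34677747e-02, -6.76896866e-05]), 'ee_pos': array([ 0.20025928, -0.51201218,  0.20497118]), 'eef_rot': array([-3.14062143e+00, -6.36561502e-05,  3.72814626e-01]), 'force': array([-0.51643931,  0.23789331,  0.00296113]), 'moment': array([-0.03221289, -0.01777806, -0.01912319]), 'grip_force': 0.0, 'grip_width': 0.0936308876016571}
```

View pics/scene0.png

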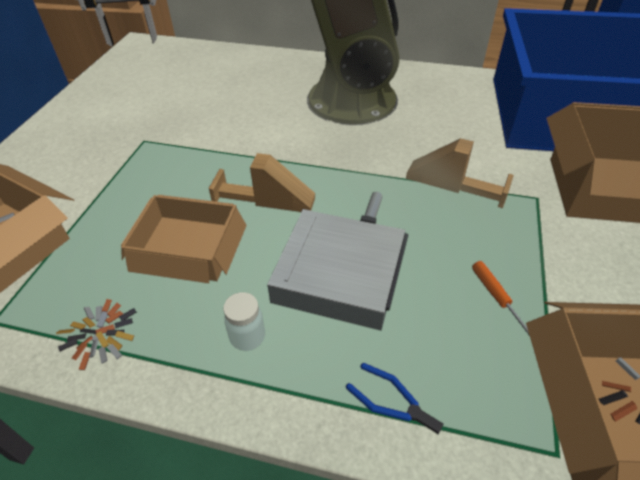

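View pics/side0.png

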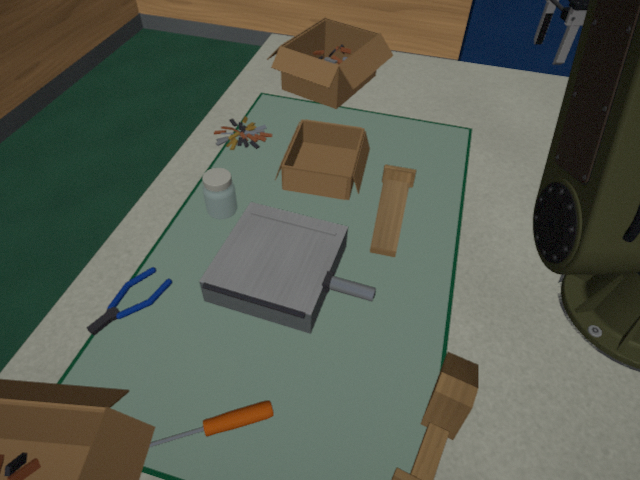

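The candidates for the wedge in the scene view are A (block 265,175, plate 215,185) and B (block 465,165, plate 508,190). Scene-right is +y, so A is farthest to the robot's right and its nose points at the roller (372,207). The bracket is hidden under the lid. The carton is at (185,235); the two flapped cartons at the edges hold clutter and aren't it.

Run:
```python
from h import *
C=[];F=[]
for n in ("scene","side"):
    d=np.load(f"/tmp/{n}.npz"); W=cloud(d["z"],d["K"],d["R"],d["t"]); 
    if n=="scene":
        for p in [(265,160),(280,190),(312,203),(215,175),(372,207),(340,250),(185,235),(465,145)]: print(p,W[p[1],p[0]].round(3))
        f=cv2.resize(d["f"][140:300,190:400],None,fx=3,fy=3); save("crop0.png",f)
    C.append(W.reshape(-1,3)); F.append(cv2.cvtColor(d["f"],cv2.COLOR_RGB2HSV).reshape(-1,3))
np.savez("/tmp/cl",C0=C[0],C1=C[1],F0=F[0],F1=F[1])
for i in (0,1):
    P,H=C[i],F[i]; g=~np.isnan(P[:,0]); P=P[g];H=H[g].astype(int)
    def rect(m,name):
        Q=P[m]
        if len(Q)<6: print(name,len(Q));return
        r=cv2.minAreaRect(Q[:,:2].astype(np.float32)*1000); print(i,name,len(Q),np.round(r[0],1),np.round(r[1],1),round(r[2],1),'z',Q[:,2].mean().round(4))
    S=H[:,1]; x,y,z=P.T
    grey=(S<40)
    rect((z>.054)&(z<.066)&(x>.38)&(x<.7)&(y>-.15)&(y<.2)&grey,'lid')
    wood=(S>70)&(H[:,0]<25)
    w=wood&(y<-.03)&(y>-.4)&(x<.45)&(x>.2)
    rect(w&(z>.01),'wedge all'); rect(w&(z>.1),'wedge top')
    rect(w&(z>.08),'wedge>80')
    rect(w&(z>.036)&(z<.05)&(y<-.2),'plate')
    rect(wood&(x>.38)&(x<.75)&(y<-.1)&(y>-.45)&(z<.012)&(z>.002),'carton floor'); rect(wood&(x>.38)&(x<.75)&(y<-.1)&(y>-.45)&(z>.06)&(z<.07),'carton rim')
```

```text
(265, 160) [ 0.455 -0.094  0.111]
(280, 190) [ 0.482 -0.057  0.058]
(312, 203) [0.458 0.006 0.012]
(215, 175) [ 0.404 -0.247  0.   ]
(372, 207) [0.5   0.143 0.068]
(340, 250) [0.62  0.104 0.059]
(185, 235) [ 0.605 -0.231  0.004]
(465, 145) [0.313 0.308 0.112]
0 lid 7376 [615.1  63.4] [254.8 310.1] 21.5 z 0.0588
0 wedge all 348 [ 439.9 -124.3] [188.4  21.1] 89.5 z 0.0729
0 wedge top 99 [441.5 -98.3] [41.2 16.9] 89.6 z 0.1078
0 wedge>80 165 [441.1 -87.8] [17.7 62.2] 0.1 z 0.1003
0 plate 40 [ 438.8 -212.9] [20.5 12.3] 7.6 z 0.0436
0 carton floor 2477 [ 556.6 -233.6] [251.6 277.6] 85.2 z 0.0052
0 carton rim 1436 [ 600.5 -201.9] [227.8 216.5] 3.3 z 0.0635
1 lid 8558 [573.5  97.7] [204.8 252.9] 89.9 z 0.0599
1 wedge all 792 [ 348.7 -124.9] [189.7 202.5] 90.0 z 0.176
1 wedge top 367 [350.1 -71.1] [ 43.5 220.4] 71.7 z 0.3014
1 wedge>80 507 [348.4 -76.9] [ 64.2 213.2] 81.7 z 0.2431
1 plate 50 [ 438.8 -213.3] [12.1 21.7] 79.5 z 0.0439
1 carton floor 1599 [ 581.6 -253. ] [299.4 253.2] 4.2 z 0.0065
1 carton rim 999 [ 631.  -213.4] [160.2 192.9] 3.1 z 0.0647
```

View pics/crop0.png

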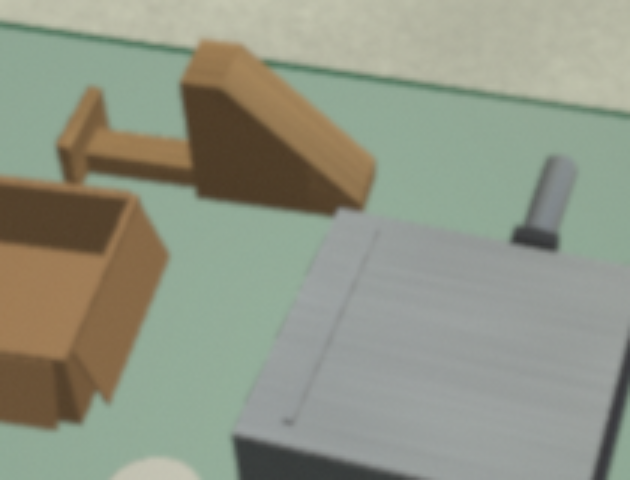

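The crop confirms wedge A: push plate at (80,140) on the left, flat top at (215,65), and the nose at (365,180) toward the roller (550,195).

Run:
```python
from h import *
d=np.load("/tmp/cl.npz")
for i in (0,1):
    P,H=d[f"C{i}"],d[f"F{i}"]; g=~np.isnan(P[:,0]); P=P[g];H=H[g].astype(int)
    x,y,z=P.T
    if i==0: print("hsv lid,mat", )
    def rect(m,name):
        Q=P[m].astype(np.float32)*1000
        if len(Q)<6: print(name,len(Q));return
        r=cv2.minAreaRect(Q[:,:2]); lo,hi=np.percentile(Q,[2,98],axis=0)
        print(i,name,len(Q),np.round(r[0],1),np.round(r[1],1),round(r[2],1),'lo',lo.round(),'hi',hi.round())
    wood=(H[:,1]>60)&(H[:,0]<25)
    w=wood&(y<.03)&(y>-.3)&(x<.53)&(x>.38)&~((x>.49)&(y<-.12))
    rect(w&(z>.106)&(z<.116),'wtop'); rect(w&(z>.03)&(z<.1)&(y>-.12),'ramp'); rect(w&(z>.036)&(z<.05)&(y<-.16),'plate top')
    rect(w&(z>.01)&(z<.05)&(y<-.16),'plate+tail'); rect(w&(z>.018)&(z<.026)&(y<-.12),'tail')
    l=(z>.052)&(z<.068)&(x>.38)&(x<.8)&(y>-.1)&(y<.25)&~wood
    rect(l&(x>.515),'lid'); rect((z>.045)&(z<.08)&(x>.35)&(x<.52)&(y>.05)&(y<.25)&~wood,'roller')
    c=wood&(x>.49)&(x<.72)&(y<-.1)&(y>-.38)
    rect(c&(z>.062)&(z<.07),'rim'); rect(c&(z<.009)&(z>.002),'floor')
    print(np.median(H[l&(x>.55)],0), [len(P)])
```

```text
hsv lid,matTraceback (most recent call last):
  File "<stdin>", line 14, in <module>
  File "<stdin>", line 10, in rect
cv2.error: OpenCV(4.12.0) /io/opencv/modules/imgproc/src/convhull.cpp:143: error: (-215:Assertion failed) total >= 0 && (depth == CV_32F || depth == CV_32S) in function 'convexHull'
```

```bash
cat > m.py <<'E'
from h import *
def meas(i,P,H):
    g=~np.isnan(P[:,0]); P=P[g];H=H[g].astype(int)
    x,y,z=P.T
    def rect(m,name):
        Q=np.ascontiguousarray(P[m]*1000,dtype=np.float32)
        if len(Q)<6: print(name,len(Q));return
        r=cv2.minAreaRect(np.ascontiguousarray(Q[:,:2])); lo,hi=np.percentile(Q,[2,98],axis=0)
        print(i,name,len(Q),np.round(r[0],1),np.round(r[1],1),round(r[2],1),'lo',lo.round(),'hi',hi.round())
    wood=(H[:,1]>60)&(H[:,0]<25)
    w=wood&(y<.03)&(y>-.3)&(x<.53)&(x>.38)&~((x>.49)&(y<-.12))
    rect(w&(z>.106)&(z<.116),'wtop'); rect(w&(z>.03)&(z<.1)&(y>-.12),'ramp'); rect(w&(z>.036)&(z<.05)&(y<-.16),'plate top')
    rect(w&(z>.018)&(z<.026)&(y<-.12),'tail')
    l=(z>.052)&(z<.068)&(x>.38)&(x<.8)&(y>-.1)&(y<.25)&~wood
    rect(l&(x>.515),'lid'); rect((z>.045)&(z<.08)&(x>.35)&(x<.52)&(y>.05)&(y<.25)&~wood,'roller')
    c=wood&(x>.49)&(x<.72)&(y<-.1)&(y>-.38)
    rect(c&(z>.062)&(z<.07),'rim'); rect(c&(z<.009)&(z>.002),'floor')
E
python3 - <<'E'
from m import *
d=np.load("/tmp/cl.npz")
for i in (0,1): meas(i,d[f"C{i}"],d[f"F{i}"])
E
```

```text
0 wtop 271 [459.4 -99.8] [52.8 37.1] 1.6 lo [ 435. -118.  106.] hi [485. -85. 112.]
0 ramp 1520 [458.2 -61.9] [ 56.4 114.8] 1.3 lo [ 435. -114.   31.] hi [486. -10.  98.]
0 plate top 123 [ 459.3 -212.2] [61.5 13.7] 2.1 lo [ 430. -218.   37.] hi [ 488. -205.   47.]
0 tail 356 [ 453.5 -169.9] [56.7 82.6] 9.8 lo [ 445. -207.   19.] hi [ 478. -128.   25.]
0 lid 10070 [658.8 108.1] [218.8 291.1] 87.4 lo [535.   5.  55.] hi [734. 213.  63.]
0 roller 274 [484.5 143.2] [24.1 71.1] 86.2 lo [451. 132.  56.] hi [519. 156.  68.]
0 rim 1121 [ 633.6 -212.4] [162.  189.9] 3.6 lo [ 554. -306.   62.] hi [ 714. -118.   67.]
0 floor 2275 [ 619.8 -248. ] [226.8 216.8] 15.0 lo [ 562. -299.    2.] hi [ 656. -159.    8.]
1 wtop 355 [ 457.8 -101.5] [49.8 40.5] 1.5 lo [ 434. -121.  106.] hi [482. -84. 113.]
1 ramp 1363 [456.5 -44.1] [49.  82.9] 1.6 lo [433. -79.  31.] hi [480.  -9.  99.]
1 plate top 125 [ 458.9 -213.4] [13.2 61.9] 89.8 lo [ 429. -219.   36.] hi [ 489. -207.   48.]
1 tail 9 [ 431.2 -210.8] [3.8 6.2] 76.8 lo [ 429. -213.   19.] hi [ 434. -209.   25.]
1 lid 11075 [661.5 101.8] [239.8 306.2] 79.3 lo [531.   1.  57.] hi [733. 215.  64.]
1 roller 622 [483.5 141.7] [24.5 72.7] 87.1 lo [449. 133.  51.] hi [519. 154.  69.]
1 rim 863 [ 632.  -213.5] [159.5 193.5] 3.5 lo [ 552. -308.   62.] hi [ 711. -118.   68.]
1 floor 1497 [ 599.3 -216.2] [211.6 185.1] 2.1 lo [ 574. -302.    3.] hi [ 703. -202.    9.]
```

Run:
```python
from h import *
d=np.load("/tmp/cl.npz")
for i in (0,1):
    P,H=d[f"C{i}"],d[f"F{i}"]
    x,y,z=P.T
    for nm,m,k in (("lid",(z>.055)&(z<.064)&(x>.45)&(x<.8)&(y>-.08)&(y<.3)&~((H[:,1]>60)&(H[:,0]<25)),25),):
        G=np.zeros((500,500),np.uint8); G[((y[m]+.15)*1000).astype(int),((x[m]-.4)*1000).astype(int)]=1
        G=cv2.morphologyEx(G,cv2.MORPH_CLOSE,np.ones((9,9))); G=cv2.morphologyEx(G,cv2.MORPH_OPEN,np.ones((k,k)))
        c=max(cv2.findContours(G,0,2)[0],key=cv2.contourArea); r=cv2.minAreaRect(c); print(i,nm,(r[0][0]+400,r[0][1]-150),r[1],r[2])
    m=(z>.056)&(z<.072)&(x>.43)&(x<.512)&(y>.11)&(y<.18); Q=P[m]
    b=np.polyfit(Q[:,0],Q[:,1],1); print("roller slope deg",np.degrees(np.arctan(b[0])), "y at .484",np.polyval(b,.484), Q[:,0].min(),Q[:,2].max())
```

```text
0 lid (631.4242248535156, 108.90838623046875) (217.89596557617188, 205.10093688964844) 87.27368927001953
roller slope deg -3.1978073275181376 y at .484 0.1447127608858801 0.4495399178532293 0.06912312059162465
1 lid (630.8971557617188, 107.38055419921875) (219.4320526123047, 201.3031463623047) 87.63862609863281
roller slope deg -2.7257162673446413 y at .484 0.1453249260460099 0.4471203749198481 0.06966422780716525
```

>>> send_rows([
  {"dx": 25, "dy": -25, "dz": 0, "roll": 5, "jaw": -1},
  {"dx": 25, "dy": -25, "dz": 0, "roll": 5, "jaw": -1},
  {"dx": 25, "dy": -25, "dz": 0, "roll": 5, "jaw": -1},
  {"dx": 25, "dy": -25, "dz": 0, "roll": 5, "jaw": -1},
  {"dx": 0, "dy": 0, "roll": 0, "jaw": -1},
  {"dx": 0, "dy": 0, "roll": 0, "jaw": -1},
])

```text
invalid input at $.rows[4]: expected keys dx, dy, dz, roll, jaw
```

>>> send_rows([
  {"dx": 0, "dy": 0, "dz": 0, "roll": 6.9, "jaw": -1},
  {"dx": 0, "dy": 0, "dz": 0, "roll": 6.9, "jaw": -1},
  {"dx": 0, "dy": 0, "dz": 0, "roll": 6.9, "jaw": -1},
  {"dx": 25, "dy": -28, "dz": 0, "roll": 0, "jaw": -1},
  {"dx": 25, "dy": -28, "dz": 0, "roll": 0, "jaw": -1},
  {"dx": 25, "dy": -28, "dz": 0, "roll": 0, "jaw": -1},
  {"dx": 25, "dy": -28, "dz": 0, "roll": 0, "jaw": -1},
  {"dx": 25, "dy": -28, "dz": 0, "roll": 0, "jaw": -1},
  {"dx": 25, "dy": -28, "dz": 0, "roll": 0, "jaw": -1},
  {"dx": 25, "dy": -28, "dz": 0, "roll": 0, "jaw": -1},
  {"dx": 25, "dy": -28, "dz": 0, "roll": 0, "jaw": -1},
  {"dx": 25, "dy": -28, "dz": 0, "roll": 0, "jaw": -1},
], force=50)

```text
time_s: 1.1
ee_pos: [0.4232, -0.256, 0.2054]
eef_rot: [-3.141, 0.0, 0.011]
force: [0.1, 0.0, 0.7]
grip_width: 0.0937
grip_force: 0.0
```

>>> send_rows([
  {"dx": 25, "dy": -28, "dz": 0, "roll": 0, "jaw": -1},
  {"dx": 10, "dy": -14, "dz": 0, "roll": 0, "jaw": -1},
  {"dx": 0, "dy": 0, "dz": 0, "roll": 0, "jaw": -1},
  {"dx": 0, "dy": 0, "dz": 0, "roll": 0, "jaw": -1},
])

```text
time_s: 1.43
ee_pos: [0.457, -0.2148, 0.2051]
eef_rot: [-3.141, 0.001, 0.013]
force: [-0.2, 0.2, 0.4]
grip_width: 0.0937
grip_force: 0.0
```

>>> send_rows([
  {"dx": 2, "dy": -3, "dz": 30, "roll": 0, "jaw": -1},
  {"dx": 0, "dy": 0, "dz": 35, "roll": 0, "jaw": -1},
  {"dx": 0, "dy": 0, "dz": 35, "roll": 0, "jaw": -1},
  {"dx": 0, "dy": 0, "dz": 35, "roll": 0, "jaw": -1},
  {"dx": 0, "dy": 0, "dz": 25, "roll": 0, "jaw": -1},
  {"dx": 0, "dy": 0, "dz": 17, "roll": 0, "jaw": -1},
  {"dx": 0, "dy": 0, "dz": 0, "roll": 0, "jaw": -0.3},
  {"dx": 0, "dy": 0, "dz": 0, "roll": 0, "jaw": 0.3},
  {"dx": 0, "dy": 0, "dz": 0, "roll": 0, "jaw": 1},
  {"dx": 0, "dy": 0, "dz": 0, "roll": 0, "jaw": 1},
  {"dx": 0, "dy": 0, "dz": 0, "roll": 0, "jaw": 1},
  {"dx": 0, "dy": 0, "dz": 0, "roll": 0, "jaw": 1},
])

```text
time_s: 2.43
ee_pos: [0.4592, -0.2125, 0.0293]
eef_rot: [3.141, -0.001, 0.012]
force: [-0.4, -0.2, -0.9]
grip_width: 0.0574
grip_force: 0.0
```

>>> send_rows([
  {"dx": 0, "dy": 0, "dz": 0, "roll": 0, "jaw": 1},
  {"dx": 0, "dy": 0, "dz": 0, "roll": 0, "jaw": 1},
  {"dx": 0, "dy": 0, "dz": 0, "roll": 0, "jaw": 1},
  {"dx": 0, "dy": 0, "dz": 0, "roll": 0, "jaw": 1},
])

```text
time_s: 2.77
ee_pos: [0.4589, -0.2122, 0.0285]
eef_rot: [-3.142, -0.0, 0.012]
force: [-0.2, -0.3, -0.3]
grip_width: 0.031
grip_force: 0.0
```

>>> send_rows([
  {"dx": 0, "dy": 0, "dz": 0, "roll": 0, "jaw": 1},
  {"dx": 0, "dy": 0, "dz": 0, "roll": 0, "jaw": 1},
  {"dx": 0, "dy": 0, "dz": 0, "roll": 0, "jaw": 1},
  {"dx": 0, "dy": 0, "dz": 0, "roll": 0, "jaw": 1},
  {"dx": 0, "dy": 0, "dz": 0, "roll": 0, "jaw": 1},
])

```text
time_s: 3.18
ee_pos: [0.4588, -0.2123, 0.0284]
eef_rot: [3.142, 0.0, 0.012]
force: [-0.8, -1.1, 1.0]
grip_width: 0.0114
grip_force: 50.0
```

Gripped the plate at 12 mm. Now align and drag the wedge to just before the roller.

>>> send_rows([
  {"dx": 0, "dy": 0, "dz": 0, "roll": 1.1, "jaw": 1},
  {"dx": 0, "dy": 0, "dz": 0, "roll": 1.1, "jaw": 1},
  {"dx": 0, "dy": 0, "dz": 0, "roll": 1.1, "jaw": 1},
  {"dx": 1, "dy": -15, "dz": 0, "roll": 0, "jaw": 1},
  {"dx": 1, "dy": -20, "dz": 0, "roll": 0, "jaw": 1},
  {"dx": 1, "dy": -20, "dz": 0, "roll": 0, "jaw": 1},
  {"dx": 1, "dy": -20, "dz": 0, "roll": 0, "jaw": 1},
  {"dx": 1, "dy": -20, "dz": 0, "roll": 0, "jaw": 1},
  {"dx": 0, "dy": -20, "dz": 0, "roll": 0, "jaw": 1},
  {"dx": 0, "dy": -20, "dz": 0, "roll": 0, "jaw": 1},
  {"dx": 0, "dy": -10, "dz": 0, "roll": 0, "jaw": 1},
  {"dx": 0, "dy": 0, "dz": 0, "roll": 0, "jaw": 1},
])

```text
time_s: 4.18
ee_pos: [0.4706, -0.0661, 0.0284]
eef_rot: [-3.141, -0.0, -0.045]
force: [-0.5, 1.1, -1.7]
grip_width: 0.0115
grip_force: 50.0
```

Run:
```python
from h import *
a=cam("scene")[0]; f2,*_=cam("side")
save("p1.png",np.hstack([cv2.resize(a[80:320,150:450],(400,320)),cv2.resize(f2[140:400,180:505],(400,320))]))
```

```text
(no output)
```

View pics/p1.png

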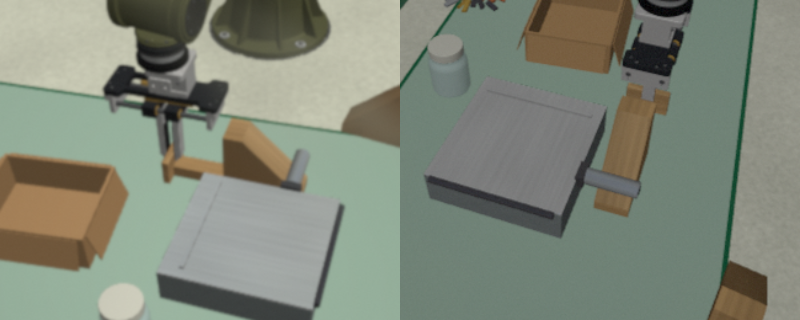

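The picture shows the wedge aligned under the roller (left panel, roller at 298,168), with the gripper's long side along the push. Now pushing in.

>>> send_rows([
  {"dx": 0, "dy": -9, "dz": 0, "roll": 0, "jaw": 1},
  {"dx": 0, "dy": -9, "dz": 0, "roll": 0, "jaw": 1},
  {"dx": 0, "dy": -9, "dz": 0, "roll": 0, "jaw": 1},
  {"dx": 0, "dy": -9, "dz": 0, "roll": 0, "jaw": 1},
  {"dx": 0, "dy": -9, "dz": 0, "roll": 0, "jaw": 1},
  {"dx": 0, "dy": -9, "dz": 0, "roll": 0, "jaw": 1},
  {"dx": 0, "dy": -9, "dz": 0, "roll": 0, "jaw": 1},
  {"dx": 0, "dy": -9, "dz": 0, "roll": 0, "jaw": 1},
  {"dx": 0, "dy": -9, "dz": 0, "roll": 0, "jaw": 1},
  {"dx": 0, "dy": -9, "dz": 0, "roll": 0, "jaw": 1},
], force=60)

```text
time_s: 5.12
ee_pos: [0.4748, 0.0218, 0.0284]
eef_rot: [3.14, -0.0, -0.047]
force: [-0.8, -7.9, 0.4]
grip_width: 0.0116
grip_force: 60.0
```

Run:
```python
from h import *
a=cam("scene")[0]; f2,*_=cam("side")
save("p2.png",np.hstack([cv2.resize(a[80:320,200:500],(400,320)),cv2.resize(f2[140:400,180:505],(400,320))]))
```

```text
(no output)
```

View pics/p2.png

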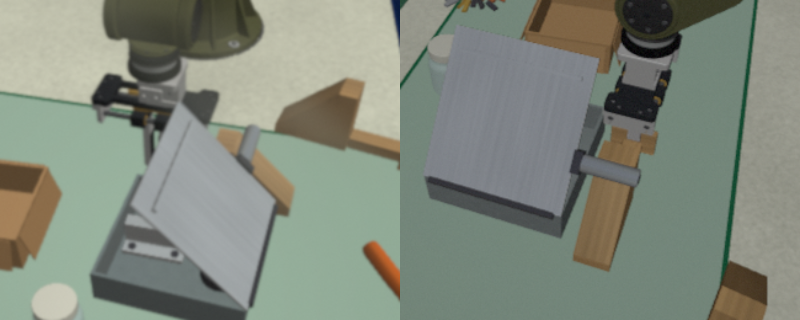

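The lid is rising as planned: the roller (248,145, left panel) is on the ramp, and the gripper is clear of the lid.

>>> send_rows([
  {"dx": 0, "dy": -7, "dz": 0, "roll": 0, "jaw": 1},
  {"dx": 0, "dy": -7, "dz": 0, "roll": 0, "jaw": 1},
  {"dx": 0, "dy": -7, "dz": 0, "roll": 0, "jaw": 1},
  {"dx": 0, "dy": -7, "dz": 0, "roll": 0, "jaw": 1},
  {"dx": 0, "dy": -7, "dz": 0, "roll": 0, "jaw": 1},
  {"dx": 0, "dy": -6, "dz": 0, "roll": 0, "jaw": 1},
  {"dx": 0, "dy": -5, "dz": 0, "roll": 0, "jaw": 1},
  {"dx": 0, "dy": -4, "dz": 0, "roll": 0, "jaw": 1},
  {"dx": 0, "dy": 0, "dz": 0, "roll": 0, "jaw": 1},
  {"dx": 0, "dy": 0, "dz": 0, "roll": 0, "jaw": 1},
])

```text
time_s: 6.05
ee_pos: [0.4771, 0.0721, 0.0284]
eef_rot: [-3.141, -0.0, -0.047]
force: [1.6, 0.7, -3.6]
grip_width: 0.0116
grip_force: 60.0
```

Run:
```python
from h import *
a=cam("scene")[0]; f2,*_=cam("side")
save("p3.png",np.hstack([cv2.resize(a[80:320,200:500],(400,320)),cv2.resize(f2[140:400,180:505],(400,320))]))
print(get_obs()["force"])
```

```text
[ 2.54532465  1.73250903 -2.77424375]
```

View pics/p3.png

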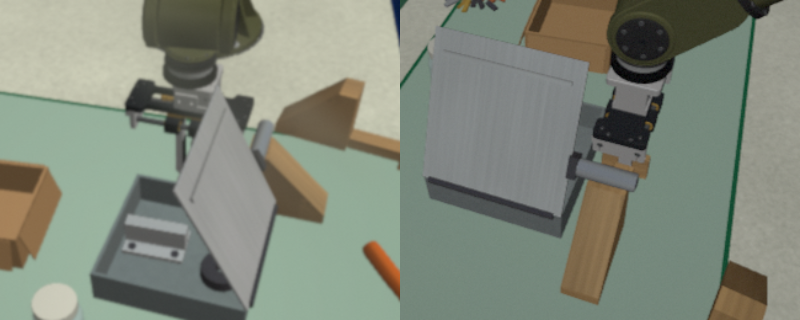

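>>> send_rows([
  {"dx": 0, "dy": 0, "dz": 0, "roll": 0, "jaw": 0.4},
  {"dx": 0, "dy": 0, "dz": 0, "roll": 0, "jaw": 0.4},
  {"dx": 0, "dy": 0, "dz": 0, "roll": 0, "jaw": 0.4},
  {"dx": 0, "dy": 0, "dz": 0, "roll": 0, "jaw": 0.4},
  {"dx": 0, "dy": 0, "dz": -10, "roll": 0, "jaw": 0.4},
  {"dx": 0, "dy": 0, "dz": -18, "roll": 0, "jaw": 0.4},
  {"dx": 0, "dy": 20, "dz": -20, "roll": 0, "jaw": 0.4},
  {"dx": 0, "dy": 30, "dz": -20, "roll": 0, "jaw": 0.4},
  {"dx": 0, "dy": 35, "dz": -20, "roll": 0, "jaw": 0.4},
  {"dx": 0, "dy": 30, "dz": -28, "roll": 0, "jaw": 0.4},
  {"dx": 0, "dy": 30, "dz": -28, "roll": 0, "jaw": 0.4},
  {"dx": 0, "dy": 0, "dz": 0, "roll": 0, "jaw": 0.4},
])

```text
time_s: 7.15
ee_pos: [0.4718, -0.0767, 0.1783]
eef_rot: [3.139, -0.008, -0.049]
force: [0.3, 0.6, 1.6]
grip_width: 0.0282
grip_force: 0.0
```

Run:
```python
from h import *
f,z,K,R,t=cam("scene"); W=cloud(z,K,R,t).reshape(-1,3); g=~np.isnan(W[:,0]); W=W[g]
H=cv2.cvtColor(f,cv2.COLOR_RGB2HSV).reshape(-1,3)[g].astype(int)
yaw=-.046; c,s=np.cos(yaw),np.sin(yaw)
D=W-[.6305,.107,0]; L=np.c_[c*D[:,0]+s*D[:,1],-s*D[:,0]+c*D[:,1],D[:,2]]*1000
grey=~((H[:,1]>60)&(H[:,0]<25))
m=grey&(abs(L[:,0])<80)&(L[:,2]>80)&(L[:,2]<240)&(L[:,1]>-20)&(L[:,1]<110); b=np.polyfit(L[m,2],L[m,1],1); print("lid angle",np.arctan2(1,-b[0]),m.sum())
def rect(m,n):
    Q=np.ascontiguousarray(L[m],dtype=np.float32); r=cv2.minAreaRect(np.ascontiguousarray(Q[:,:2])); lo,hi=np.percentile(Q,[2,50,98],axis=0)[[0,2]]; print(n,len(Q),np.round(r[0],1),np.round(r[1],1),round(r[2],1),lo.round(),hi.round(),Q.mean(0).round(1))
i=(abs(L[:,0])<93)&(abs(L[:,1])<96)
rect(i&(L[:,2]>44)&(L[:,2]<53)&(L[:,1]<20),"ribtop"); rect(i&(L[:,2]>9)&(L[:,2]<18)&(L[:,1]<20),"base")
w=~grey&(L[:,0]<-105)&(L[:,0]>-200); rect(w&(L[:,2]>106)&(L[:,2]<114),"wtop"); rect(w&(L[:,2]>36)&(L[:,2]<50)&(L[:,1]<0),"plate"); rect(w&(L[:,1]>80)&(L[:,2]>20)&(L[:,2]<100),"ramp")
save("p4.png",cv2.resize(f[120:360,150:470],(640,480)))
```

```text
lid angle 1.1010373166956018 4402
ribtop 442 [-46.2 -49.8] [93.4 89.8] 0.4 [-93. -92.  44.] [-1. -6. 51.] [-17.6 -50.5  47.7]
base 553 [-36.1 -43.1] [102.5 113.5] 89.8 [-92. -92.   9.] [18. -5. 17.] [ -1.6 -48.1  13. ]
wtop 74 [-147.6   84.6] [51.5  9.9] 3.6 [-170.   81.  106.] [-122.   90.  111.] [-144.8   84.9  108.8]Traceback (most recent call last):
  File "<stdin>", line 12, in <module>
  File "<stdin>", line 9, in rect
    return _quantile_unchecked(
        a, q, axis, out, overwrite_input, method, keepdims, weights)
    return _ureduce(a,
                    func=_quantile_ureduce_func,
    ...<5 lines>...
                    overwrite_input=overwrite_input,
                    method=method)
    r = func(a, **kwargs)
    result = _quantile(arr,
                       quantiles=q,
    ...<2 lines>...
                       out=out,
                       weights=wgt)
    slices_having_nans = np.isnan(arr[-1, ...])
                                  ~~~^^^^^^^^^
IndexError: index -1 is out of bounds for axis 0 with size 0
```

Run:
```python
from h import *
f,z,K,R,t=cam("scene"); W=cloud(z,K,R,t).reshape(-1,3)
H=cv2.cvtColor(f,cv2.COLOR_RGB2HSV).reshape(-1,3).astype(int)
yaw=-.046; c,s=np.cos(yaw),np.sin(yaw)
D=W-[.6305,.107,0]; L=np.c_[c*D[:,0]+s*D[:,1],-s*D[:,0]+c*D[:,1],D[:,2]]*1000
def rect(m,n):
    Q=np.ascontiguousarray(L[m],dtype=np.float32); r=cv2.minAreaRect(np.ascontiguousarray(Q[:,:2])); lo,hi=np.percentile(Q,[2,98],axis=0); print(n,len(Q),np.round(r[0],1),np.round(r[1],1),round(r[2],1),lo.round(),hi.round())
i=(abs(L[:,0])<75)&(L[:,1]>-93)&(L[:,1]<25)
rect(i&(L[:,2]>45.5)&(L[:,2]<51),"ribtop"); rect(i&(L[:,2]>10.5)&(L[:,2]<16)&(L[:,0]>-40),"base");rect(i&(L[:,2]>20)&(L[:,2]<43)&(L[:,0]>-60),"ribside")
save("p4.png",cv2.resize(f[180:330,200:400],(800,600)))
```

```text
ribtop 377 [-12.6 -49. ] [22.6 88.5] 2.4 [-23. -91.  46.] [-2. -7. 50.]
base 443 [ -7.8 -49. ] [55.7 91.5] 5.7 [-25. -91.  11.] [19. -5. 16.]
ribside 355 [ -4.  -48.1] [14.4 89.1] 9.7 [ -8. -91.  21.] [-1. -5. 43.]
```

View pics/p4.png

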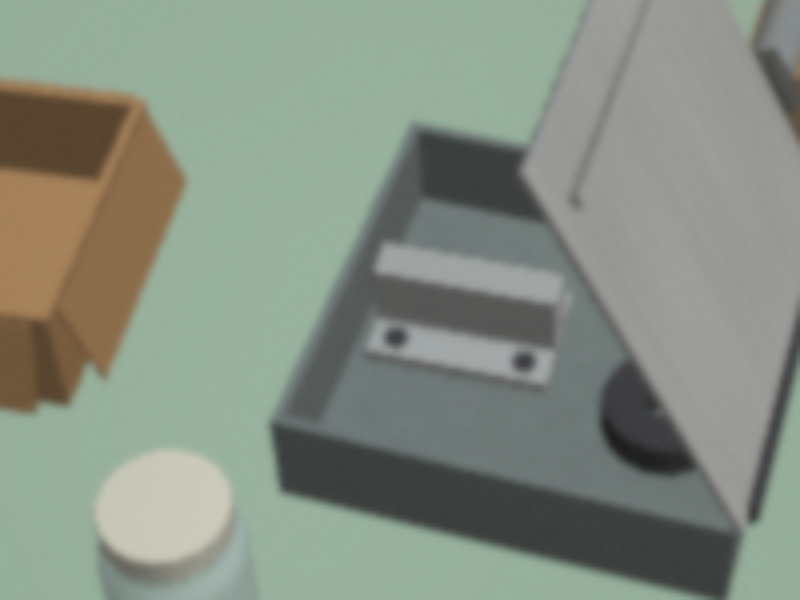

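The picture shows the bracket with its rib top at (470,270) in the crop. The pulley is at (655,415), and the lid stands open at 1.10 rad.

>>> send_rows([
  {"dx": 0, "dy": 0, "dz": 0, "roll": -7.14, "jaw": -0.3},
  {"dx": 0, "dy": 0, "dz": 0, "roll": -7.14, "jaw": -0.3},
  {"dx": 0, "dy": 0, "dz": 0, "roll": -7.14, "jaw": -0.3},
  {"dx": 0, "dy": 0, "dz": 0, "roll": -7.14, "jaw": -0.3},
  {"dx": 0, "dy": 0, "dz": 0, "roll": -7.14, "jaw": -0.3},
  {"dx": 0, "dy": 0, "dz": 0, "roll": -7.14, "jaw": -0.3},
  {"dx": 0, "dy": 0, "dz": 0, "roll": -7.14, "jaw": -0.3},
  {"dx": 0, "dy": 0, "dz": 0, "roll": -7.14, "jaw": -0.3},
  {"dx": 0, "dy": 0, "dz": 0, "roll": -7.14, "jaw": -0.3},
  {"dx": 0, "dy": 0, "dz": 0, "roll": -7.14, "jaw": -0.3},
  {"dx": 0, "dy": 0, "dz": 0, "roll": -7.14, "jaw": -0.3},
  {"dx": 0, "dy": 0, "dz": 0, "roll": -7.14, "jaw": -0.3},
])

```text
time_s: 8.25
ee_pos: [0.4698, -0.0713, 0.1714]
eef_rot: [-3.139, -0.0, 1.457]
force: [-0.4, -0.3, 0.5]
grip_width: 0.0613
grip_force: 0.0
```

>>> send_rows([
  {"dx": 0, "dy": 0, "dz": 0, "roll": -7.14, "jaw": -0.3},
  {"dx": 0, "dy": 24, "dz": 0, "roll": 0, "jaw": -0.3},
  {"dx": 0, "dy": 24, "dz": 0, "roll": 0, "jaw": -0.3},
  {"dx": 15, "dy": 24, "dz": 0, "roll": 0, "jaw": -0.3},
  {"dx": 27, "dy": 24, "dz": 0, "roll": 0, "jaw": -0.3},
  {"dx": 27, "dy": 24, "dz": 0, "roll": 0, "jaw": -0.3},
  {"dx": 27, "dy": 24, "dz": 0, "roll": 0, "jaw": -0.3},
  {"dx": 27, "dy": 0, "dz": 0, "roll": 0, "jaw": -0.3},
  {"dx": 0, "dy": 0, "dz": 0, "roll": 0, "jaw": -0.3},
  {"dx": 0, "dy": 0, "dz": 0, "roll": 0, "jaw": -0.3},
])

```text
time_s: 9.08
ee_pos: [0.6131, 0.0531, 0.171]
eef_rot: [-3.139, 0.0, 1.577]
force: [-0.5, -0.6, -0.2]
grip_width: 0.0612
grip_force: 0.0
```

>>> send_rows([
  {"dx": -4, "dy": 2.5, "dz": 10, "roll": 0, "jaw": -0.3},
  {"dx": 0, "dy": 0, "dz": 30, "roll": 0, "jaw": -0.3},
  {"dx": 0, "dy": 0, "dz": 30, "roll": 0, "jaw": -0.3},
  {"dx": 0, "dy": 0, "dz": 30, "roll": 0, "jaw": -0.3},
  {"dx": 0, "dy": 0, "dz": 20, "roll": 0, "jaw": -0.3},
  {"dx": 0, "dy": 0, "dz": 15, "roll": 0, "jaw": -0.3},
  {"dx": 0, "dy": 0, "dz": 10, "roll": 0, "jaw": -0.3},
  {"dx": 0, "dy": 0, "dz": 5, "roll": 0, "jaw": -0.3},
  {"dx": 0, "dy": 0, "dz": 0, "roll": 0, "jaw": -0.3},
], force=40)

```text
time_s: 9.83
ee_pos: [0.6159, 0.0463, 0.0215]
eef_rot: [-3.14, 0.0, 1.573]
force: [-0.1, 0.9, -0.0]
grip_width: 0.0614
grip_force: 0.0
```

>>> send_rows([
  {"dx": 0, "dy": 0, "dz": 0, "roll": 0, "jaw": 1},
  {"dx": 0, "dy": 0, "dz": 0, "roll": 0, "jaw": 1},
  {"dx": 0, "dy": 0, "dz": 0, "roll": 0, "jaw": 1},
  {"dx": 0, "dy": 0, "dz": 0, "roll": 0, "jaw": 1},
  {"dx": 0, "dy": 0, "dz": 0, "roll": 0, "jaw": 1},
  {"dx": 0, "dy": 0, "dz": 0, "roll": 0, "jaw": 1},
  {"dx": 0, "dy": 0, "dz": 0, "roll": 0, "jaw": 1},
  {"dx": 0, "dy": 0, "dz": 0, "roll": 0, "jaw": 1},
])

```text
time_s: 10.5
ee_pos: [0.6164, 0.0469, 0.0226]
eef_rot: [-3.141, 0.0, 1.574]
force: [-2.6, 0.0, 2.8]
grip_width: 0.0199
grip_force: 40.0
```

>>> send_rows([
  {"dx": 0, "dy": 0, "dz": -10, "roll": 0, "jaw": 1},
  {"dx": 0, "dy": 0, "dz": -25, "roll": 0, "jaw": 1},
  {"dx": 0, "dy": 0, "dz": -30, "roll": 0, "jaw": 1},
  {"dx": 0, "dy": 0, "dz": -30, "roll": 0, "jaw": 1},
  {"dx": 0, "dy": 0, "dz": -25, "roll": 0, "jaw": 1},
  {"dx": 0, "dy": 0, "dz": -20, "roll": 0, "jaw": 1},
  {"dx": -10, "dy": 0, "dz": 0, "roll": 0, "jaw": 1},
  {"dx": -22, "dy": 0, "dz": 0, "roll": 0, "jaw": 1},
  {"dx": -30, "dy": 2, "dz": 0, "roll": 0, "jaw": 1},
  {"dx": -30, "dy": 3, "dz": 0, "roll": 0, "jaw": 1},
  {"dx": -30, "dy": 3, "dz": 0, "roll": 0, "jaw": 1},
  {"dx": -30, "dy": 3, "dz": 0, "roll": 0, "jaw": 1},
])

```text
time_s: 11.5
ee_pos: [0.6273, -0.1072, 0.161]
eef_rot: [-3.14, -0.0, 1.574]
force: [1.0, -0.5, -2.2]
grip_width: 0.0196
grip_force: 40.0
```

>>> send_rows([
  {"dx": -30, "dy": 3, "dz": 0, "roll": -1, "jaw": 1},
  {"dx": -30, "dy": 3, "dz": 0, "roll": -1, "jaw": 1},
  {"dx": -30, "dy": 0, "dz": 0, "roll": -1, "jaw": 1},
  {"dx": -20, "dy": 0, "dz": 0, "roll": 0, "jaw": 1},
  {"dx": -8, "dy": 0, "dz": 0, "roll": 0, "jaw": 1},
  {"dx": 0, "dy": 0, "dz": 0, "roll": 0, "jaw": 1},
  {"dx": 0, "dy": 0, "dz": 0, "roll": 0, "jaw": 1},
])

```text
time_s: 12.08
ee_pos: [0.637, -0.2226, 0.1615]
eef_rot: [-3.141, -0.001, 1.626]
force: [-0.2, 0.6, -2.0]
grip_width: 0.0198
grip_force: 40.0
```

Run:
```python
from h import *
a=cam("scene")[0]; f2,*_=cam("side")
save("p5.png",np.hstack([cv2.resize(a[80:380,100:475],(400,320)),cv2.resize(f2[60:320,180:505],(400,320))]))
```

```text
(no output)
```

View pics/p5.png

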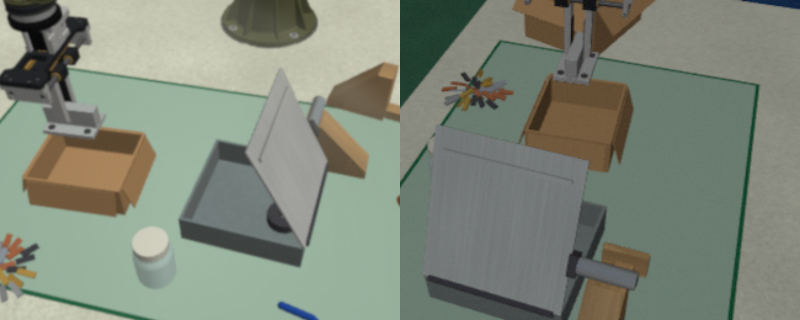

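The picture shows the bracket held level, base down, above the carton (left panel 80,125). The lid stays propped.

>>> send_rows([
  {"dx": 0, "dy": -4, "dz": 25, "roll": 0, "jaw": 1},
  {"dx": 0, "dy": 0, "dz": 30, "roll": 0, "jaw": 1},
  {"dx": 0, "dy": 0, "dz": 30, "roll": 0, "jaw": 1},
  {"dx": 0, "dy": 0, "dz": 20, "roll": 0, "jaw": 1},
  {"dx": 0, "dy": 0, "dz": 12, "roll": 0, "jaw": 1},
  {"dx": 0, "dy": 0, "dz": 6, "roll": 0, "jaw": 1},
  {"dx": 0, "dy": 0, "dz": 4, "roll": 0, "jaw": 1},
  {"dx": 0, "dy": 0, "dz": 3, "roll": 0, "jaw": 1},
  {"dx": 0, "dy": 0, "dz": 2, "roll": 0, "jaw": 1},
  {"dx": 0, "dy": 0, "dz": 2, "roll": 0, "jaw": 1},
  {"dx": 0, "dy": 0, "dz": 0, "roll": 0, "jaw": 1},
  {"dx": 0, "dy": 0, "dz": 0, "roll": 0, "jaw": 1},
])

```text
time_s: 13.18
ee_pos: [0.6335, -0.2233, 0.0289]
eef_rot: [3.141, 0.0, 1.626]
force: [0.4, 0.6, -2.2]
grip_width: 0.02
grip_force: 40.0
```

>>> send_rows([
  {"dx": 0, "dy": 0, "dz": 2, "roll": 0, "jaw": 1},
  {"dx": 0, "dy": 0, "dz": 1.5, "roll": 0, "jaw": 1},
  {"dx": 0, "dy": 0, "dz": 1, "roll": 0, "jaw": 1},
  {"dx": 0, "dy": 0, "dz": 0.5, "roll": 0, "jaw": 1},
  {"dx": 0, "dy": 0, "dz": 0.5, "roll": 0, "jaw": 1},
  {"dx": 0, "dy": 0, "dz": 0, "roll": 0, "jaw": 1},
  {"dx": 0, "dy": 0, "dz": 0, "roll": 0, "jaw": 1},
])

```text
time_s: 13.77
ee_pos: [0.6333, -0.2232, 0.0229]
eef_rot: [-3.142, -0.0, 1.626]
force: [-0.0, 0.2, -3.2]
grip_width: 0.0195
grip_force: 40.0
```

>>> send_rows([
  {"dx": 0, "dy": 0, "dz": 0.5, "roll": 0, "jaw": 1},
  {"dx": 0, "dy": 0, "dz": 0.5, "roll": 0, "jaw": 1},
  {"dx": 0, "dy": 0, "dz": 0, "roll": 0, "jaw": 1},
])

```text
time_s: 14.02
ee_pos: [0.6334, -0.2232, 0.0226]
eef_rot: [3.141, 0.0, 1.626]
force: [-3.4, 1.2, 4.6]
grip_width: 0.0198
grip_force: 40.0
```

Contact (force z is now +4.6 N). Releasing and retreating upward.

>>> send_rows([
  {"dx": 0, "dy": 0, "dz": 0, "roll": 0, "jaw": 0.3},
  {"dx": 0, "dy": 0, "dz": 0, "roll": 0, "jaw": 0.3},
  {"dx": 0, "dy": 0, "dz": 0, "roll": 0, "jaw": 0.3},
  {"dx": 0, "dy": 0, "dz": 0, "roll": 0, "jaw": 0.3},
  {"dx": 0, "dy": 0, "dz": -5, "roll": 0, "jaw": 0.3},
  {"dx": 0, "dy": 0, "dz": -15, "roll": 0, "jaw": 0.3},
  {"dx": 0, "dy": 0, "dz": -30, "roll": 0, "jaw": 0.3},
  {"dx": 0, "dy": 0, "dz": -35, "roll": 0, "jaw": 0.3},
  {"dx": 0, "dy": 0, "dz": -35, "roll": 0, "jaw": 0.3},
  {"dx": 0, "dy": 0, "dz": -35, "roll": 0, "jaw": 0.3},
  {"dx": 0, "dy": 0, "dz": -20, "roll": 0, "jaw": 0.3},
  {"dx": 0, "dy": 0, "dz": 0, "roll": 0, "jaw": 0.3},
])

```text
time_s: 15.02
ee_pos: [0.6348, -0.2237, 0.2032]
eef_rot: [3.134, 0.004, 1.626]
force: [-0.1, -0.2, 0.9]
grip_width: 0.033
grip_force: 0.0
```

Run:
```python
from h import *
a=cam("scene")[0]; f2,*_=cam("side")
save("p6.png",np.hstack([cv2.resize(a[80:380,100:475],(400,320)),cv2.resize(f2[60:320,180:505],(400,320))]))
```

```text
(no output)
```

View pics/p6.png

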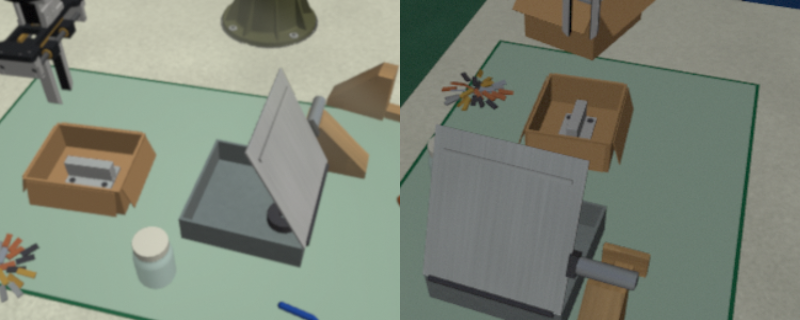

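The bracket sits base down in the carton (90,170). The pulley is still in the locker (280,215), and the lid is propped with the roller on the wedge's top.

```bash
python3 -c "
from station import *
print(hand_in())"
```

```text
the job is handed in; nothing more can be done
None
```

The job is handed in after about 15 s of robot time: the lid is propped at 1.10 rad on the wedge, the bracket sits base down in the carton, the pulley is still in the locker, and I never went near the screwdriver or the jar.

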